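Shut the cellar bottle-bay gate on its gravity latch

ROBOT

A 7-joint arm with a two-finger parallel gripper is mounted at the origin on the work surface. World frame = base frame: x ahead of the robot, y to its left, z up, the work surface at z = 0. Lengths are in m, angles in degrees, forces in N, time in s.
With the tool pointing down it reaches from about 0.425 to 0.8 m from the base axis. Payload 8.3 kg.
Tool frame: the origin (TCP) lies on the centre line of the jaws, within the pads' length; the fingertips stand 14 mm ahead of it and the grasp point (between the pads) lies 5 mm behind it (bot.nose_length is the distance from the TCP to the fingertips, in m); z points along the fingers, y is the direction in which the jaws open and shut (so a half turn about z gives the same grasp; the last joint's range is limited). The gripper opens to 85 mm and grips with 20 to 120 N. Pads are 22 mm wide; open, the fingers measure 114 mm over their backs; the gripper's body (76 mm by 85 mm) begins 54 mm behind the grasp point. The pads swing forward as they close: fully open they stand 13 mm farther back than shut.
Start: joints at [71.339, 21.967, 0.94, 78.501, -0.361, 79.538, -2.664], TCP at [0.162, -0.604, 0.245] pointing down, gripper open.
Joint ranges: [-169.22, 169.22], [-14.56, 117.87], [-87.37, 89.26], [10.42, 133.3], [-82.24, 262.24], [0.94, 117.77], [-172.7, 172.7]. Speed limits (degrees/s): [136.94, 136.94, 172.46, 172.46, 180, 180, 180].

INTERFACE

Orientations are given as [roll, pitch, yaw] about the fixed x, y, z axes, in that order (R = Rz(yaw) Ry(pitch) Rx(roll)).
In Python, from plant import bot gives the robot as it stands.
- The arm moves only by the tool apply_moves, never from a script. Its argument "commands" is a list of rows, each a list of 3 entries, a list of its own where there are three numbers: the closure, from -1 (fully open) to 1 (shut), then the shift along the tool's x, y, z in cm, then the turn about the tool's z in rad. A call has 1 to 5 rows; each row shifts and turns the commanded pose from where the row before left it, along the tool's axes as they then stand; what a row does not reach is not made up. A row lasts 1/8 s, in which the tool goes at most 62.5 mm and 10.7 degrees, less where a joint would pass 70% of its speed; a pose out of reach is approached as far as the arm can. A call with a gripper value outside its range is refused whole. The fingers move at their own pace and stop on an object; "squeeze" is the grip in N (left out, the last holds). Time passes only in rows, so rows that do not move let the fingers close. It gives the time, the measured TCP pose, the force and the opening at its end, in the units of the state.
- bot.state(): the state, without advancing time (a new reading comes with each control period).
- bot.camera(name): name is "scene" or "top" or "wrist"; returns a dict with "image" (400x640x3 uint8, red, green, blue), "fov_y" (degrees; the focal length in pixels is half the picture's height over the tangent of half this angle, whatever the lens; pixels are square), "cx", "cy" (the principal point, pixels), "world_to_cam" (4x4, takes a point from world to camera coordinates); the wrist camera has in their place "T_tool_cam" (4x4, takes a point from camera to tool coordinates, whose origin is the TCP and whose axes are the flange's). Camera axes: x right, y up, looking along -z (the intrinsics and any distortion apply to the point x, -y, -z); pixel columns grow to the right and rows downward; lengths in m; the calibration is good to about 2 mm. A picture is of the moment at which its call begins: read the wrist's pose just before it. There is no depth.
- bot.job_done(): hands the job in, once; it reports no verdict.
The state is a dict: "clock": time; "qpos": joint angles; "qd": joint speeds; "tau": joint torques, N m; "position": TCP position; "tool_rot": TCP orientation; "ft_force": force on the tool from outside, world axes, zero at the start; "moment": the same for the moment, N m; "finger_gap": opening from 0.0 (shut) to 1.0 (fully open).
Only numpy, scipy, OpenCV 4.12 (cv2) and the standard library are available. Lean on these libraries where they do the work, as an engineer would, in place of code of your own. Each camera call takes 0.05 s, during which the arm holds its last target.

TASK

The little steel gate in front of the clay bottle tubes has been left ajar. With the gate still ajar lift its latch bar by the upright tab, swing the gate to with the bar held above the catch, feel gently for the catch's tall back plate, and let the bar drop fully down into the slot behind the catch's lip so that the gate stays latched when you let go. Do not force the bar against the catch and leave the other things where they are.

Things in the scene. Friction and masses are not known exactly. Their poses are not given: they have to be found in the camera images.
- bay: Fixed bottle bay: wooden sill 20 mm thick, 290 x 400 mm, hinge post, two rows of clay tubes behind the gate (top 178 mm, front face at x = 74 mm). Origin on the table in the closed gate's plane; x points through the gate into the bay (away from the robot at yaw 0), y along the closed gate towards the hinge, z up. The bay turns about z only.
- gate_hinge (a point): Foot of the gate's vertical hinge axis, at table height: bay frame (0, 140, 0) mm. Fixed; axes as the bay's.
- gate (a joint): Gate angle, rad. 0 = leaf along the bay's -y axis (nominally shut); grows as the free end swings to the bay's -x side (open); stops at -0.1 and 0.9. Leaf of steel bars 16 mm thick, 268 mm wide, top at 160 mm, 1.3 kg, hinge friction 0.1 N m. In the gate's frame (origin at the hinge foot, turned with the leaf, -y along it) the bar's pivot is at (-16, -100, 135) mm.
- bumper_end (a point): Resting end of a rubber bumper on a spring, fixed to the bay at (-23, -80, 37) mm. From about 0.14 rad inwards it presses on the gate's bottom rail, 220 mm from the hinge, and drives the gate open again: 2.4 N at first touch, about 6 N at gate angle 0, plus 0.12 N per mm. The gate must be held in until the bar is down. The point does not move with the bumper.
- bar (a joint): Latch bar angle, rad, about its pivot on the gate; the pivot's axis is square to the leaf. 0 = level, its lower stop, both hanging free and fully dropped in the catch; grows as the tip lifts, upper stop 0.42. Let go, it falls by its own weight (about 0.3 N m). It must be above 0.16 to pass over the catch's lip.
- latch_bar: The bar: flat dark steel, 8 mm thick along the gate's normal, 26 mm high, tip 200 mm from the pivot, 0.4 to 0.6 kg. Origin at the pivot; x is the gate's normal, pointing into the bay, -y runs along the bar to the tip, z up across the bar.
- tab (a point): Grip point of the upright tab on the bar, bar frame (0, -100, 62) mm. The tab is a plate 12 mm thick along x, 26 mm wide along y, from the bar's top to 26 mm above this point, with a rounded head. Pinch it from above across its 12 mm thickness (along the gate's normal). With the bar down the point is 197 mm above the table, 37 mm above the gate's top. It turns with bar and gate.
- post: Fixed steel latch post 56 x 30 mm, 215 mm high, at bay frame (-5, -192, 0) mm; origin at the middle of its foot, axes as the bay's. It carries the rigid steel catch on its +y side.
- catch_nominal (a point): Nominal middle of the catch's slot, fixed to the post: bay frame (-16, -152, 135) mm, where the lowered bar lies at gate angle 0. The real catch is screwed on through slotted holes up to 15 mm either way along the bay's x, which is NOT measured: feel for it. Slot 12 mm wide, catch 25 mm long in y.
- catch_top (a point): Nominal top front edge of the catch's back plate, bay frame (-10, -152, 235) mm, shifted unmeasured like the slot. From the -x side: lip block 12 mm thick with its top at 150 mm, 12 mm slot, 6 mm back plate, taller than the bar can rise. A raised bar meets the plate; eased back 2 mm at the tip it is over the slot. More than 20 N between bar and catch is forcing: feel at 10 mm/s or slower.
- cleaner: Bystander: plain white plastic bottle, 68 mm diameter, 200 mm high, standing left of the bay; origin under its centre.
- offcut: Bystander: short clay pipe, 90 mm diameter, 90 mm high, right of the bay; origin under its centre.
- brush: Bystander: hand brush lying right of the bay.

How it is judged (in metres and radians):
On the way, in this order (a step that is already met when the one before it is completed fails the run):
1. the bar is lifted on the open gate (value of joint bar above 0.12 rad and value of joint gate above 0.15 rad), for 0.1 s.
2. the gate is swung to with the bar held up over the catch (value of joint gate below 0.09 rad and value of joint bar above 0.12 rad), for 0.1 s.
At the end, for the whole second after the job is handed in: The gate stays shut by itself (gate angle between -0.08 and 0.09 rad, which only a bar behind the lip can hold against the bumper), at rest (under 0.03 rad/s), and the bar is down in the slot (bar angle under 0.04 rad) (value of joint gate between -0.08 and 0.09 rad and value of joint bar below 0.04 rad and velocity of joint gate between -0.03 and 0.03 rad/s); the robot touches nothing.
It fails at once if the bar is forced against the catch (over 20 N) (contact force between latch_bar and post above 20 N).
It fails at once if a bystander is moved by more than 30 mm (distance of any of cleaner, offcut, brush from where it was at the start of the episode above 0.03 m).
It also fails if it takes over 61 s, if anything falls off the work surface, if the arm or the gripper's body presses on something with over 40 N, if the wrist force passes 120 N, or if a joint passes its speed limit or range.

## Working session

There is one attempt and no reset: what is moved stays moved. The work goes in short steps, Python scripts to look and compute and a tool call to move; the robot and the scene stay as the last step left them, time stands still between calls to the robot, and variables do not carry over. Pictures are saved under pics/ and viewed, and the job is handed in when it is done.

Besides the shell and the picture viewer there is one more tool, called in YAML: its name, and indented under it one key for each argument. apply_moves: Moves the arm, as the interface text tells. Its arguments: {"type":"object","properties":{"commands":{"type":"array"},"squeeze":{"type":"number"}},"required":["commands"]}

```bash
ls; mkdir -p pics
python3 - <<'E'
from plant import bot
import cv2,pickle
print(bot.state())
d={}
for n in("scene","top","wrist"):
    c=bot.camera(n); d[n]=c
    cv2.imwrite(f"pics/{n}0.png",c["image"][:,:,::-1])
    print(n,{k:v for k,v in c.items() if k!="image"})
pickle.dump(d,open("c0.pkl","wb"))
E
```

```text
pics
{'clock': 0.0, 'qpos': array([71.33831802, 22.01632453,  0.93894482, 78.5622819 , -0.36173063,
       79.53813121, -2.66568687]), 'qd': array([-0.0714302 , -0.05877015,  0.02440098, -0.09572888, -0.01215386,
       -0.06284867, -0.05366582]), 'tau': array([-1.18458365e-04, -6.27601218e+01,  8.44007414e-01, -3.71830344e+01,
        1.65501673e-02,  1.42692646e-02, -3.37794688e-05]), 'position': array([ 0.16227637, -0.60306515,  0.24425959]), 'tool_rot': array([-1.79886093e+02,  1.68294341e-03,  1.50591242e+01]), 'ft_force': array([ 1.0707718 , -0.68781983, -0.239426  ]), 'moment': array([-0.00862489, -0.02500271,  0.03132509]), 'finger_gap': 0.997971218216934}
scene {'fov_y': 51.85097508251203, 'cx': 321.5777443436116, 'cy': 207.33088612099556, 'world_to_cam': array([[ 9.55692301e-01,  2.94365358e-01,  1.12309066e-03,
        -5.13038266e-01],
       [-2.00185683e-01,  6.47120064e-01,  7.35636674e-01,
        -6.40209595e-03],
       [ 2.15819179e-01, -7.03267132e-01,  6.77375393e-01,
        -1.45173190e+00],
       [ 0.00000000e+00,  0.00000000e+00,  0.00000000e+00,
         1.00000000e+00]])}
top {'fov_y': 42.921471988392256, 'cx': 320.45165182809495, 'cy': 197.87452715763612, 'world_to_cam': array([[-0.00951607, -0.99989607,  0.01083057,  0.00795362],
       [ 0.98573233, -0.00755992,  0.16815057, -0.54788455],
       [-0.16805121,  0.01227617,  0.98570182, -1.52239645],
       [ 0.        ,  0.        ,  0.        ,  1.        ]])}
wrist {'fov_y': 67.71096838538487, 'cx': 320.80660939129075, 'cy': 199.23461188096803, 'T_tool_cam': array([[ 1.13798572e-03,  9.61229702e-01,  2.75746561e-01,
         7.02670877e-02],
       [ 9.99998737e-01, -7.87824990e-04, -1.38062827e-03,
        -1.96393443e-03],
       [-1.10986087e-03,  2.75747784e-01, -9.61229384e-01,
        -1.28631290e-01],
       [ 0.00000000e+00,  0.00000000e+00,  0.00000000e+00,
         1.00000000e+00]])}
```

View pics/scene0.png

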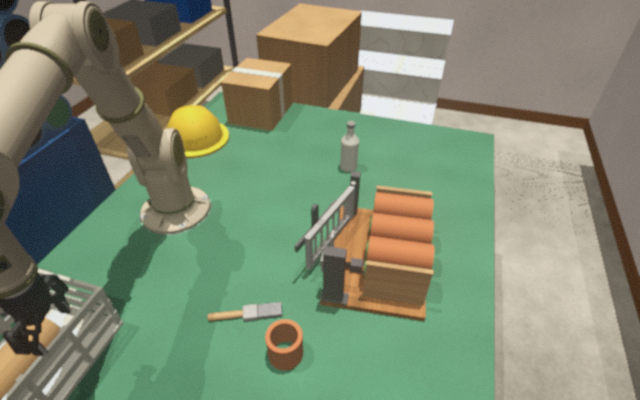

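View pics/top0.png

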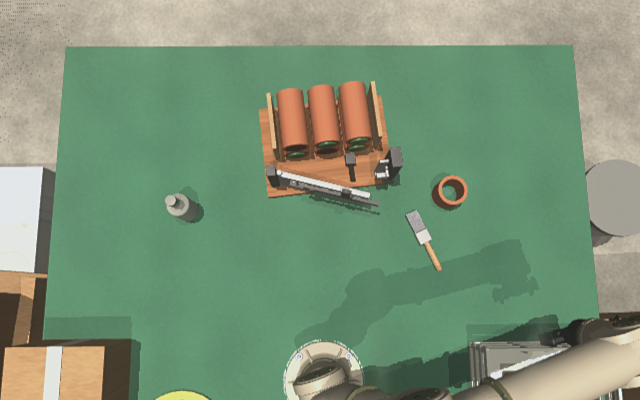

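View pics/wrist0.png

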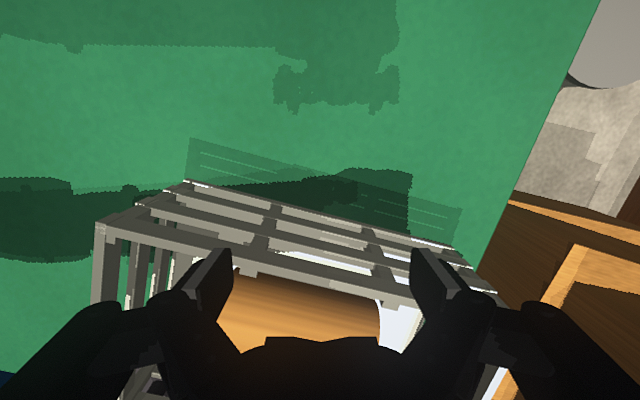

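The top view shows the bay near (325,140), the ajar gate running from (272,175) to (375,200), and the post at (390,165). The gripper starts over a crate at the right. I'll zoom in.

Run:
```python
import cv2
t=cv2.imread("pics/top0.png"); s=cv2.imread("pics/scene0.png")
cv2.imwrite("pics/topz.png",cv2.resize(t[140:215,255:410],None,fx=5,fy=5,interpolation=cv2.INTER_CUBIC))
cv2.imwrite("pics/scz.png",cv2.resize(s[165:315,285:445],None,fx=4,fy=4,interpolation=cv2.INTER_CUBIC)[:600])
```

```text
(no output)
```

View pics/topz.png

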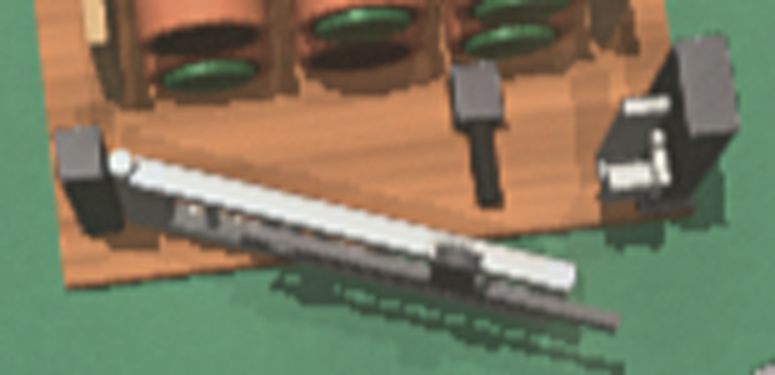

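View pics/scz.png

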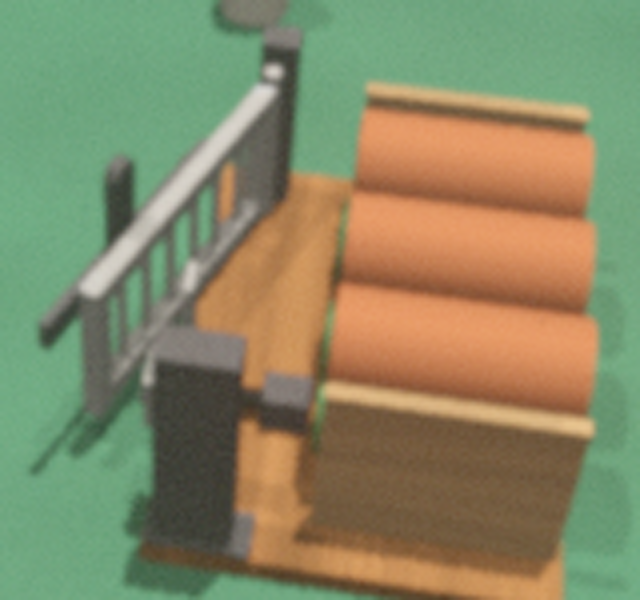

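```bash
cat > h.py <<'E'
import numpy as np,pickle,cv2
from scipy.optimize import least_squares
from scipy.spatial.transform import Rotation as Ro
def proj(c,P):
    P=np.atleast_2d(P); M=c["world_to_cam"]; q=P@M[:3,:3].T+M[:3,3]
    f=200/np.tan(np.radians(c["fov_y"]/2))
    return np.c_[c["cx"]+f*q[:,0]/-q[:,2], c["cy"]-f*q[:,1]/-q[:,2]]
def bay(p,b):  # p=x,y,yaw
    b=np.atleast_2d(b)/1000.; c,s=np.cos(p[2]),np.sin(p[2])
    return np.c_[p[0]+c*b[:,0]-s*b[:,1],p[1]+s*b[:,0]+c*b[:,1],b[:,2]]
def gate(p,th,g):  # gate frame mm -> world ; th>0 : -y dir swings to -x
    g=np.atleast_2d(g).astype(float); c,s=np.cos(-th),np.sin(-th)
    return bay(p,np.c_[c*g[:,0]-s*g[:,1],140+s*g[:,0]+c*g[:,1],g[:,2]])
def barpt(p,th,a,b): # bar frame mm; a>0 lifts tip (-y)
    b=np.atleast_2d(b).astype(float); c,s=np.cos(-a),np.sin(-a)
    return gate(p,th,np.c_[-16+b[:,0],-100+c*b[:,1]-s*b[:,2],135+s*b[:,1]+c*b[:,2]])
E
cat > fit.py <<'E'
from h import *
d=pickle.load(open("c0.pkl","rb")); T,S=d["top"],d["scene"]
tz=lambda *a:np.array(a)/5.+[255,140]
sz=lambda *a:np.array(a)/4.+[285,165]
post=[[23,-177,215],[23,-207,215],[-33,-207,215],[-33,-177,215]]
pt=tz([677,42],[727,35],[737,128],[690,137]); ps=sz([248,338],[240,378],[158,366],[168,330])
def res(v):
    p,th=v[:3],v[3]
    r=[proj(T,bay(p,post))-pt, proj(S,bay(p,post))-ps,
      proj(T,barpt(p,th,0,[[0,-100,88]]))-tz([457,248]),
      proj(T,barpt(p,th,0,[[0,-200,13]]))-tz([613,320]),
      proj(T,gate(p,th,[[0,-268,160]]))-tz([575,272]),
      proj(S,barpt(p,th,0,[[0,-100,88]]))-sz([120,158]),
      proj(S,gate(p,th,[[-8,-268,160]]))-sz([85,290]),
      proj(T,bay(p,[[v[4],-200+v[5],20]]))-tz([690,213]),
      proj(T,bay(p,[[v[4],200+v[5],20]]))-tz([65,288])]
    return np.concatenate([x.ravel() for x in r])
s=least_squares(res,[.6,0,0,.3,-50,0],loss="soft_l1"); print(s.x,np.round(res(s.x).reshape(-1,2),1).tolist())
p,th=s.x[:3],s.x[3]; np.save("p.npy",s.x)
print("tab",barpt(p,th,0,[0,-100,62]),"normal yaw deg",np.degrees(p[2]-th))
print("hinge",bay(p,[0,140,0]),"post",bay(p,[-5,-192,215]))
for dx in(-15,0,15): print(dx,"plate top front",(proj(T,bay(p,[[-10+dx,-140,235],[-10+dx,-165,235],[-22+dx,-140,150],[-34+dx,-140,150]]))-[255,140])*5)
for a in (0,):
  for n,c,o,z in(("top",T,[255,140],5),("scene",S,[285,165],4)):
    im=cv2.imread(f"pics/{n}0.png"); im=im[o[1]:o[1]+150,o[0]:o[0]+160]; im=cv2.resize(im,None,fx=z,fy=z,interpolation=cv2.INTER_CUBIC)
    def ln(P):
        q=(proj(c,P)-o)*z+z/2; cv2.polylines(im,[np.int32(q)],False,(0,255,255),1)
    ln(bay(p,post+post[:1])); ln(gate(p,th,[[-8,0,160],[-8,-268,160],[8,-268,160],[8,0,160]])); ln(barpt(p,th,0,[[0,0,13],[0,-200,13]])); ln(barpt(p,th,0,[[0,-100,13],[0,-100,88]]))
    ln(bay(p,[[-10,-140,235],[-10,-164,235],[-4,-164,235],[-4,-140,235],[-10,-140,235]]));ln(bay(p,[[-34,-140,150],[-34,-164,150],[-22,-164,150],[-22,-140,150],[-34,-140,150]]))
    ln(bay(p,[[0,140,20],[0,140,160]]))
    cv2.imwrite(f"pics/ov_{n}.png",im[:600])
E
python3 fit.py
```

```text
[ 6.21076113e-01 -1.73697538e-02  1.03643455e-01  3.65917893e-01
 -4.50097905e+01 -7.69053476e+00] [[-0.3, -1.4], [0.3, -1.2], [1.1, -0.4], [-0.2, -1.0], [0.1, -0.4], [0.3, -1.4], [-1.7, -1.8], [-1.9, -1.7], [0.5, 0.4], [1.3, -0.7], [-0.1, 0.2], [0.4, 0.6], [-1.6, -0.4], [0.6, 0.6], [-0.6, -0.6]]
tab [[ 0.53928357 -0.06713313  0.197     ]] normal yaw deg -15.027218386795894
hinge [[0.60659199 0.12187898 0.        ]] post [[ 0.63596688 -0.20885674  0.215     ]]
-15 plate top front [[626.01036136 116.51998851]
 [671.10987444 111.62361581]
 [610.21538408 170.94974963]
 [612.93369716 191.06205373]]
0 plate top front [[622.39641317  90.08595341]
 [667.41760167  85.21227679]
 [606.82777799 145.88546823]
 [609.53695016 165.93014041]]
15 plate top front [[618.79530808  63.74585845]
 [663.73844342  58.8947477 ]
 [603.45154624 120.90534351]
 [606.15162353 140.88272433]]
```

View pics/ov_top.png

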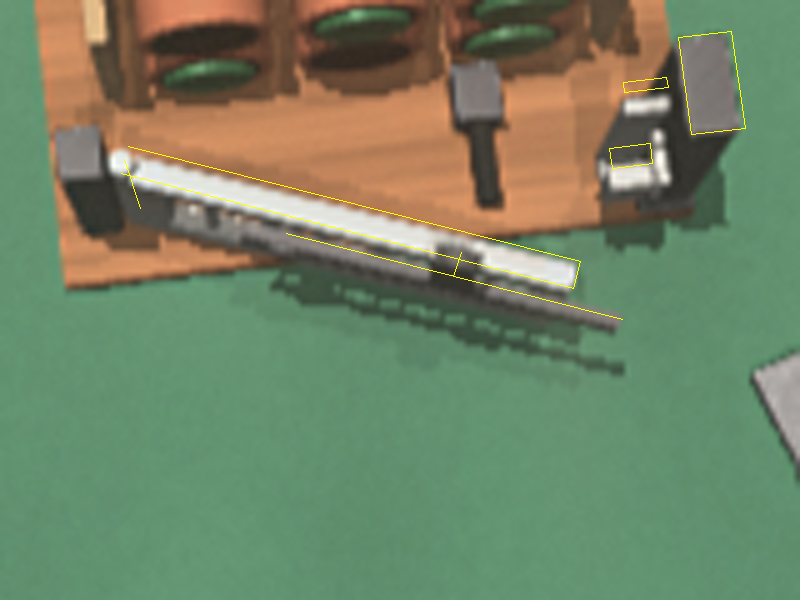

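View pics/ov_scene.png

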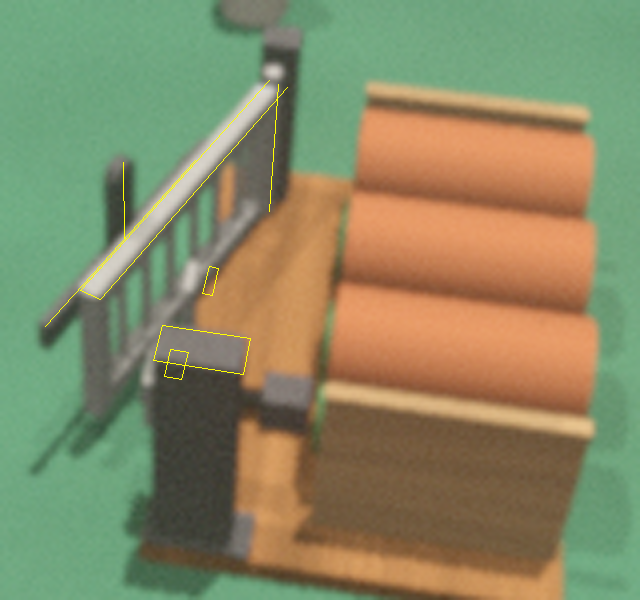

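The overlay fits to about 2 px: the tab is near (0.539,-0.067,0.197) and the normal is at about -15°. The visible catch sits about 7 mm to the robot side of nominal. Next I'll plan the approach.

```bash
cat > plan.py <<'E'
import numpy as np
def rows(start,wps,grip):
    # start (x,y,z,yaw); wps list
    out=[];c=np.array(start,float)
    for w in wps:
        w=np.array(w,float);ps=np.radians(c[3]);d=w[:3]-c[:3]
        s=[d[0]*np.cos(ps)+d[1]*np.sin(ps),d[0]*np.sin(ps)-d[1]*np.cos(ps),-d[2]]
        s=np.round(np.array(s)*100,2);t=round(-np.radians(w[3]-c[3]),3)
        out.append([grip,s.tolist(),t])
        x=s/100;c[:3]+=[x[0]*np.cos(ps)+x[1]*np.sin(ps),x[0]*np.sin(ps)-x[1]*np.cos(ps),-x[2]];c[3]-=np.degrees(t)
    return out
def lin(a,b,n): return [tuple(np.array(a)+(np.array(b)-np.array(a))*(i+1)/n) for i in range(n)]
E
python3 - <<'E'
from plan import *
a=(.162,-.603,.244,15);b=(.162,-.603,.344,15);c=(.535,-.067,.31,75)
for r in rows(a,lin(a,b,2)+lin(b,c,16),-1):print(r)
E
```

```text
[-1, [0.0, 0.0, -5.0], np.float64(-0.0)]
[-1, [0.0, 0.0, -5.0], np.float64(-0.0)]
[-1, [3.12, -2.63, 0.21], np.float64(-0.065)]
[-1, [3.28, -2.43, 0.21], np.float64(-0.066)]
[-1, [3.44, -2.2, 0.22], np.float64(-0.065)]
[-1, [3.57, -1.97, 0.21], np.float64(-0.066)]
[-1, [3.69, -1.74, 0.21], np.float64(-0.065)]
[-1, [3.8, -1.49, 0.22], np.float64(-0.066)]
[-1, [3.89, -1.24, 0.21], np.float64(-0.065)]
[-1, [3.96, -0.98, 0.21], np.float64(-0.066)]
[-1, [4.02, -0.72, 0.21], np.float64(-0.065)]
[-1, [4.06, -0.45, 0.22], np.float64(-0.065)]
[-1, [4.07, -0.2, 0.21], np.float64(-0.066)]
[-1, [4.08, 0.08, 0.21], np.float64(-0.065)]
[-1, [4.07, 0.34, 0.21], np.float64(-0.066)]
[-1, [4.04, 0.61, 0.22], np.float64(-0.065)]
[-1, [3.98, 0.87, 0.21], np.float64(-0.066)]
[-1, [3.92, 1.14, 0.21], np.float64(-0.065)]
```

apply_moves:
  commands:
    - [-1, [0, 0, -5], 0]
    - [-1, [0, 0, -5], 0]
    - [-1, [3.1, -2.6, 0.2], -0.065]
    - [-1, [3.3, -2.4, 0.2], -0.065]
    - [-1, [3.4, -2.2, 0.2], -0.065]
  squeeze: 40

```text
clock: 0.78
position: [0.2327, -0.5025, 0.339]
tool_rot: [-180.0, -0.0, 26.4]
ft_force: [0.1, 0.1, -0.1]
finger_gap: 1.001
```

apply_moves:
  commands:
    - [-1, [3.6, -2.0, 0.2], -0.065]
    - [-1, [3.7, -1.7, 0.2], -0.065]
    - [-1, [3.8, -1.5, 0.2], -0.065]
    - [-1, [3.9, -1.2, 0.2], -0.065]
    - [-1, [4.0, -1.0, 0.2], -0.065]

```text
clock: 1.4
position: [0.3501, -0.3348, 0.3291]
tool_rot: [-180.0, 0.0, 45.0]
ft_force: [0.6, 0.5, -0.2]
finger_gap: 1.0
```

apply_moves:
  commands:
    - [-1, [4, -0.7, 0.2], -0.065]
    - [-1, [4, -0.4, 0.2], -0.065]
    - [-1, [4, -0.2, 0.2], -0.065]
    - [-1, [4, 0, 0.2], -0.065]
    - [-1, [4, 0.3, 0.2], -0.065]

```text
clock: 2.02
position: [0.4649, -0.17, 0.3191]
tool_rot: [-180.0, 0.0, 63.6]
ft_force: [0.3, -1.0, 0.5]
finger_gap: 0.997
```

apply_moves:
  commands:
    - [-1, [4, 0.6, 0.3], -0.065]
    - [-1, [4, 0.9, 0.3], -0.065]
    - [-1, [4, 1.0, 0.3], -0.07]
    - [-1, [0, 0, 0], 0]

```text
clock: 2.52
position: [0.5348, -0.0661, 0.3096]
tool_rot: [-179.9, -0.1, 75.3]
ft_force: [-0.4, -0.6, -0.1]
finger_gap: 1.001
```

```bash
cat > wp.py <<'E'
import sys,cv2,pickle
from plant import bot
n=sys.argv[1]; s=bot.state(); c=bot.camera("wrist")
pickle.dump((s,c),open(f"w{n}.pkl","wb")); cv2.imwrite(f"pics/w{n}.png",c["image"][:,:,::-1])
print(s["clock"],s["position"],s["tool_rot"],s["ft_force"])
E
python3 wp.py 1
```

```text
2.525 [ 0.53477831 -0.06609475  0.30961672] [-1.79922668e+02 -1.11917060e-01  7.53376383e+01] [-0.39218108 -0.5965647  -0.0647214 ]
```

View pics/w1.png

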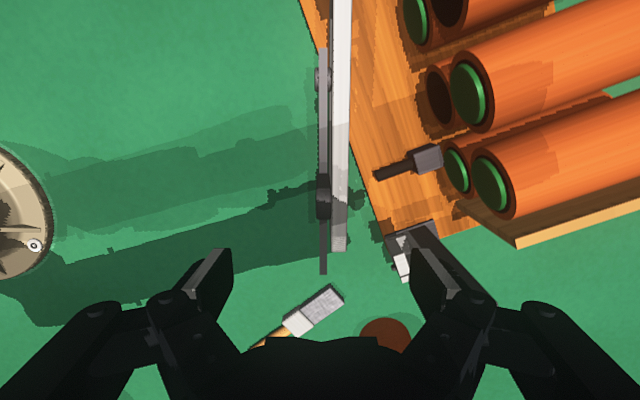

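```bash
cat >> h.py <<'E'
def ray(s,c,uv,z):
    f=200/np.tan(np.radians(c["fov_y"]/2)); u,v=uv
    d=np.array([(u-c["cx"])/f,-(v-c["cy"])/f,-1.]); T=c["T_tool_cam"]
    R=Ro.from_euler("xyz",s["tool_rot"],degrees=True).as_matrix()
    o=R@T[:3,3]+s["position"]; d=R@T[:3,:3]@d
    return o+d*(z-o[2])/d[2]
def wproj(s,c,P):
    P=np.atleast_2d(P);f=200/np.tan(np.radians(c["fov_y"]/2)); T=c["T_tool_cam"]
    R=Ro.from_euler("xyz",s["tool_rot"],degrees=True).as_matrix()
    q=((P-s["position"])@R-T[:3,3])@T[:3,:3]
    return np.c_[c["cx"]+f*q[:,0]/-q[:,2],c["cy"]-f*q[:,1]/-q[:,2]]
E
python3 - <<'E'
from h import *
s,c=pickle.load(open("w1.pkl","rb")); v=np.load("p.npy");p,th=v[:3],v[3]
im=cv2.imread("pics/w1.png"); z=5;o=[300,160]
im=cv2.resize(im[160:280,300:450],None,fx=z,fy=z,interpolation=cv2.INTER_CUBIC)
cv2.imwrite("pics/w1z0.png",im)
def ln(P):
    q=(wproj(s,c,P)-o)*z+z/2; cv2.polylines(im,[np.int32(q)],False,(0,255,255),1)
ln(gate(p,th,[[-8,0,160],[-8,-268,160],[8,-268,160],[8,0,160]])); ln(barpt(p,th,0,[[-4,-200,13],[4,-200,13],[4,-150,13]])); ln(barpt(p,th,0,[[-6,-113,75],[6,-113,75],[6,-87,75],[-6,-87,75],[-6,-113,75]]))
ln(bay(p,[[23,-177,215],[23,-207,215],[-33,-207,215],[-33,-177,215],[23,-177,215]]))
for dx in(-7,):
  ln(bay(p,[[-10+dx,-140,235],[-10+dx,-164,235],[-4+dx,-164,235],[-4+dx,-140,235],[-10+dx,-140,235]]));ln(bay(p,[[-34+dx,-140,150],[-34+dx,-164,150],[-22+dx,-164,150],[-22+dx,-140,150],[-34+dx,-140,150]]))
cv2.imwrite("pics/w1z.png",im)
E
```

```text
(no output)
```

View pics/w1z.png

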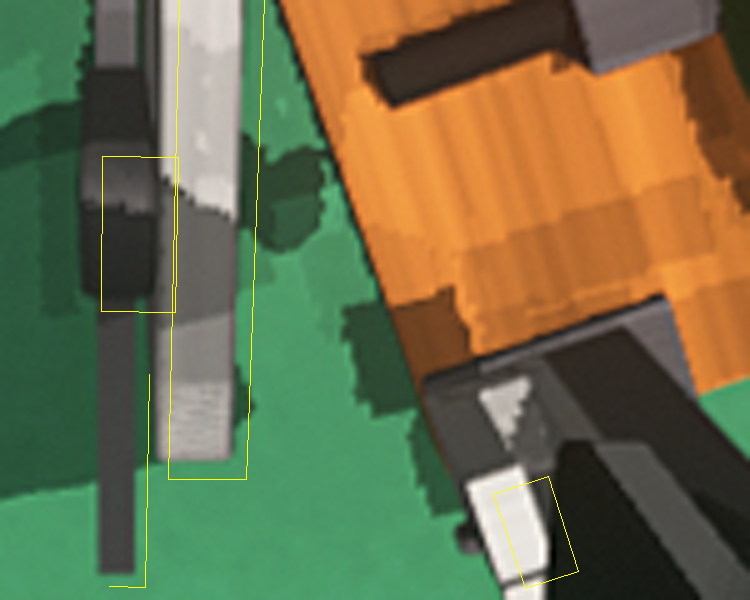

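View pics/w1z0.png

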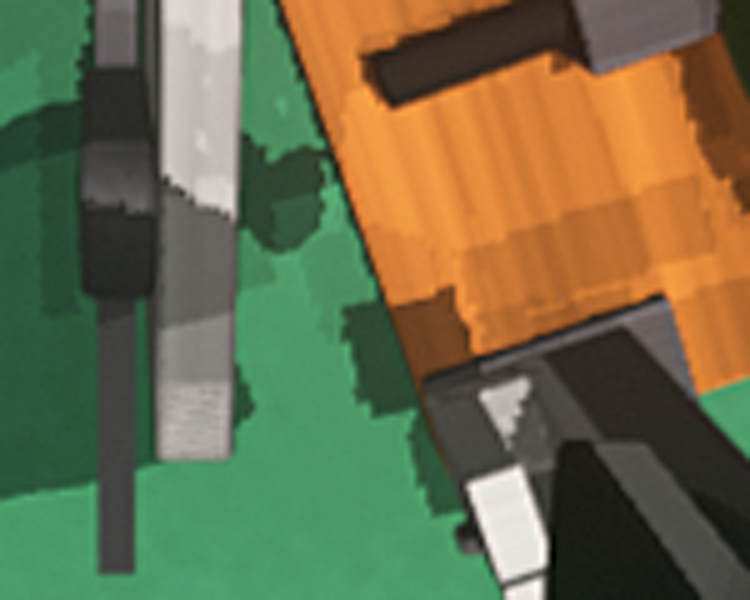

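```bash
cat > fit2.py <<'E'
exec(open("fit.py").read().split("s=least_squares")[0])
s1,c1=pickle.load(open("w1.pkl","rb"))
wz=lambda *a:np.array(a)/5.+[300,160]-.1
def res2(v):
    p,th=v[:3],v[3]
    a=np.concatenate([wproj(s1,c1,gate(p,th,[[-8,-268,160],[8,-268,160]]))-wz([157,460],[232,460]),
      wproj(s1,c1,barpt(p,th,0,[[-4,-200,13],[4,-200,13]]))-wz([98,573],[133,573])]).ravel()
    b=(wproj(s1,c1,gate(p,th,[[8,-170,160]]))-wz([242,1]))[:,0]
    b2=(wproj(s1,c1,barpt(p,th,0,[[-6,-113,65]]))-wz([81,290]))[:,0]
    r=res(v[:6]); cat=v[6]
    e=np.concatenate([wproj(s1,c1,bay(p,[[-34+cat,-139.5,150],[-22+cat,-139.5,150],[-34+cat,-164.5,150]]))-wz([470,485],[520,465],[503,583]),
      proj(T,bay(p,[[-7+cat,-152,235],[-28+cat,-152,150]]))-tz([647,105],[636,177])]).ravel()
    return np.concatenate([r,a,b,b2,e])
s=least_squares(res2,[.62,0,.1,.35,-45,-7,-7],loss="soft_l1")
print(np.round(s.x,4)); print(np.round(res2(s.x),1).tolist())
np.save("p.npy",s.x);p,th=s.x[:3],s.x[3]
print("tab",barpt(p,th,0,[0,-100,62]),"normal",np.degrees(p[2]-th))
E
python3 fit2.py
```

```text
[ 6.20000e-01 -1.45000e-02  1.05800e-01  3.69200e-01 -4.42420e+01
 -1.06075e+01 -1.07727e+01]
[-1.3, -1.2, -0.7, -0.9, 0.1, -0.2, -1.2, -0.8, 0.1, -1.3, 0.4, -2.3, -1.6, -2.7, -1.8, -2.5, -0.6, 0.9, 0.3, -0.1, -1.1, 0.7, 0.1, -0.2, -1.8, -1.3, 0.6, 0.4, -0.6, -0.4, -0.3, 1.3, 0.3, 1.4, -0.4, 0.4, -0.1, 0.4, 1.7, 1.0, -0.4, 0.1, 0.4, 0.5, -0.3, 0.1, -1.3, -0.4, -2.0, -0.8]
tab [[ 0.53767267 -0.06418433  0.197     ]] normal -15.089856596617667
```

apply_moves:
  commands:
    - [-1, [0.26, 0.23, 4], 0.0]
    - [-1, [0, 0, 4], 0]
    - [-1, [0, 0, 3.75], 0]
    - [-1, [0, 0, 0], 0]
  squeeze: 30

```text
clock: 3.08
position: [0.5346, -0.0696, 0.1903]
tool_rot: [-179.7, 0.1, 74.8]
ft_force: [-0.8, -0.4, -0.1]
finger_gap: 1.0
```

```bash
python3 wp.py 2
```

```text
3.075 [ 0.53464216 -0.06959918  0.19028635] [-1.79669784e+02  6.87517116e-02  7.47985396e+01] [-0.80274536 -0.39029862 -0.12569548]
```

View pics/w2.png

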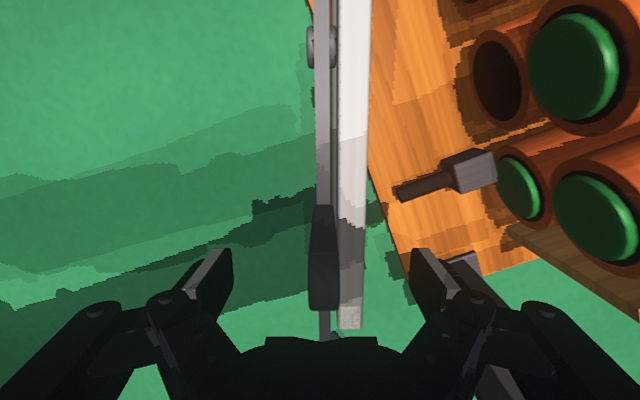

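apply_moves:
  commands:
    - [-1, [0.5, 0, 0], 0]
    - [-1, [0, 0, 0], 0]

```text
clock: 3.38
position: [0.5393, -0.0627, 0.1947]
tool_rot: [179.8, -0.0, 75.0]
ft_force: [0.3, 0.5, -0.2]
finger_gap: 0.999
```

```bash
python3 wp.py 3
python3 - <<'E'
from h import *
s,c=pickle.load(open("w3.pkl","rb")); v=np.load("p.npy");p,th=v[:3],v[3]
t=barpt(p,th,0,[0,-100,62]);print(t)
R=Ro.from_euler("xyz",s["tool_rot"],degrees=True).as_matrix()
print("tab in tool",(t-s["position"])@R)
print(wproj(s,c,barpt(p,th,0,[[-6,-113,88],[6,-87,88],[0,-113,62],[-6,-113,13]])), wproj(s,c,gate(p,th,[[-8,-268,160],[8,-268,160]])))
im=cv2.imread("pics/w3.png");cv2.imwrite("pics/w3z.png",cv2.resize(im[190:350,220:430],None,fx=3.5,fy=3.5))
E
```

```text
3.375 [ 0.53929963 -0.06273416  0.19467236] [ 1.79828578e+02 -3.30907539e-02  7.49716877e+01] [ 0.34216238  0.52100502 -0.20614851]
[[ 0.53767267 -0.06418433  0.197     ]]
tab in tool [[-0.00182109 -0.00118832 -0.00233226]]
[[304.84243152 336.79325143]
 [335.58200667 279.70252121]
 [319.66850586 298.39578798]
 [310.33205168 253.14971442]] [[331.69866873 337.50772314]
 [355.99959009 337.47854717]]
```

View pics/w3z.png

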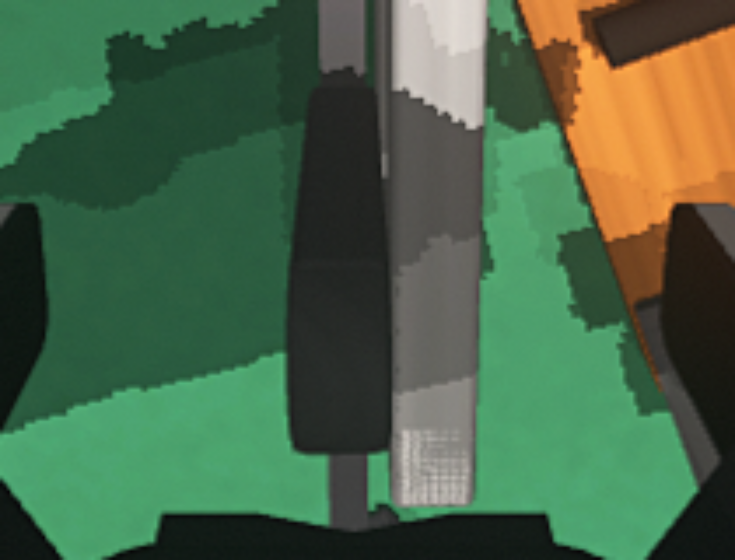

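apply_moves:
  commands:
    - [1, [-0.1, 0, 0.2], 0]
    - [1, [0, 0, 0], 0]
    - [1, [0, 0, 0], 0]
    - [1, [0, 0, 0], 0]
    - [1, [0, 0, 0], 0]
  squeeze: 30

```text
clock: 4.05
position: [0.5378, -0.0643, 0.1909]
tool_rot: [-180.0, 0.0, 75.0]
ft_force: [-1.7, -1.0, 1.9]
finger_gap: 0.14
```

```bash
python3 wp.py 4
```

```text
4.05 [ 0.53779262 -0.06427822  0.19087586] [-1.79978756e+02  1.72216405e-02  7.49714946e+01] [-1.74469706 -1.03408311  1.90165129]
```

View pics/w4.png

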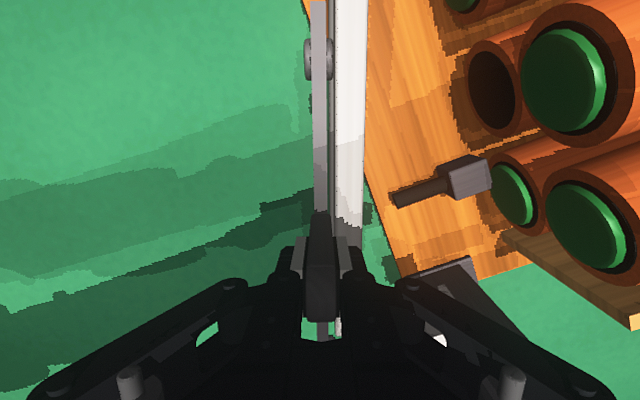

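```bash
cat > traj.py <<'E'
from h import *; from plan import *
v=np.load("p.npy");p,th0=v[:3],v[3]
yaw0=75.0
def pose(th,a):
    t=barpt(p,th,a,[0,-100,61])[0]; return (t[0],t[1],t[2]-.005,yaw0+np.degrees(th0-th))
def show(path):
    w=[pose(*q) for q in path]
    for r,q in zip(rows(w[0],w[1:],1),path[1:]): print(r[1],float(r[2]),"->",np.round(q,3).tolist(),np.round(pose(*q),4).tolist())
E
python3 - <<'E'
from traj import *
show([(th0,a) for a in np.linspace(0,.28,9)])
show([(a,.28) for a in np.linspace(th0,.08,15)])
E
```

```text
[0.22, 0.0, -0.35] -0.0 -> [0.369, 0.035] [0.5382, -0.0621, 0.1945, 75.0]
[0.23, 0.0, -0.33] -0.0 -> [0.369, 0.07] [0.5388, -0.0598, 0.1978, 75.0]
[0.24, 0.0, -0.33] -0.0 -> [0.369, 0.105] [0.5395, -0.0575, 0.2011, 75.0]
[0.26, 0.0, -0.33] -0.0 -> [0.369, 0.14] [0.5401, -0.055, 0.2044, 75.0]
[0.26, 0.0, -0.31] -0.0 -> [0.369, 0.175] [0.5408, -0.0525, 0.2075, 75.0]
[0.28, 0.0, -0.3] -0.0 -> [0.369, 0.21] [0.5416, -0.0498, 0.2105, 75.0]
[0.29, 0.0, -0.29] -0.0 -> [0.369, 0.245] [0.5423, -0.047, 0.2134, 75.0]
[0.3, 0.0, -0.29] -0.0 -> [0.369, 0.28] [0.5431, -0.0441, 0.2163, 75.0]
[-0.03, 0.37, -0.0] -0.021 -> [0.349, 0.28] [0.5466, -0.0454, 0.2163, 76.1835]
[-0.03, 0.37, -0.0] -0.02 -> [0.328, 0.28] [0.5501, -0.0466, 0.2163, 77.3671]
[-0.03, 0.37, -0.0] -0.021 -> [0.307, 0.28] [0.5537, -0.0477, 0.2163, 78.5506]
[-0.03, 0.37, -0.0] -0.021 -> [0.287, 0.28] [0.5572, -0.0487, 0.2163, 79.7341]
[-0.03, 0.37, -0.0] -0.02 -> [0.266, 0.28] [0.5608, -0.0497, 0.2163, 80.9177]
[-0.03, 0.37, -0.0] -0.021 -> [0.245, 0.28] [0.5644, -0.0505, 0.2163, 82.1012]
[-0.03, 0.37, -0.0] -0.021 -> [0.225, 0.28] [0.5681, -0.0513, 0.2163, 83.2847]
[-0.03, 0.37, -0.0] -0.02 -> [0.204, 0.28] [0.5717, -0.0521, 0.2163, 84.4683]
[-0.03, 0.37, -0.0] -0.021 -> [0.183, 0.28] [0.5754, -0.0527, 0.2163, 85.6518]
[-0.03, 0.38, -0.0] -0.021 -> [0.163, 0.28] [0.579, -0.0533, 0.2163, 86.8353]
[-0.03, 0.37, -0.0] -0.02 -> [0.142, 0.28] [0.5827, -0.0538, 0.2163, 88.0188]
[-0.03, 0.37, -0.0] -0.021 -> [0.121, 0.28] [0.5864, -0.0542, 0.2163, 89.2024]
[-0.03, 0.37, -0.0] -0.021 -> [0.101, 0.28] [0.5901, -0.0546, 0.2163, 90.3859]
[-0.03, 0.37, -0.0] -0.02 -> [0.08, 0.28] [0.5938, -0.0548, 0.2163, 91.5694]
```

apply_moves:
  commands:
    - [1, [0.22, 0, -0.35], 0]
    - [1, [0.23, 0, -0.33], 0]
    - [1, [0.24, 0, -0.33], 0]
    - [1, [0.26, 0, -0.33], 0]

```text
clock: 4.6
position: [0.5401, -0.0549, 0.204]
tool_rot: [-179.9, 0.0, 74.9]
ft_force: [-3.2, -0.7, -8.1]
finger_gap: 0.137
```

apply_moves:
  commands:
    - [1, [0.26, 0, -0.31], 0]
    - [1, [0.28, 0, -0.3], 0]
    - [1, [0.29, 0, -0.29], 0]
    - [1, [0.3, 0, -0.29], 0]
    - [1, [0, 0, 0], 0]

```text
clock: 5.22
position: [0.5436, -0.0436, 0.2164]
tool_rot: [180.0, -0.0, 75.0]
ft_force: [-3.3, 1.0, -6.8]
finger_gap: 0.138
```

```bash
python3 wp.py 5;python3 - <<'E'
from plant import bot
import cv2
for n in("top","scene"):
    c=bot.camera(n)["image"][:,:,::-1]
    cv2.imwrite(f"pics/{n}5.png",cv2.resize(c[140:240,255:415] if n=="top" else c[155:305,275:435],None,fx=4,fy=4,interpolation=cv2.INTER_CUBIC))
E
```

```text
5.225 [ 0.54359141 -0.04363933  0.21644788] [ 1.79978484e+02 -2.77833457e-02  7.49716850e+01] [-3.28849867  0.98456318 -6.81291306]
```

View pics/w5.png

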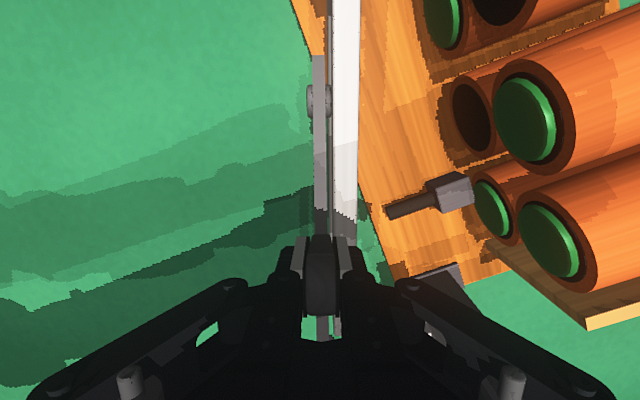

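View pics/scene5.png

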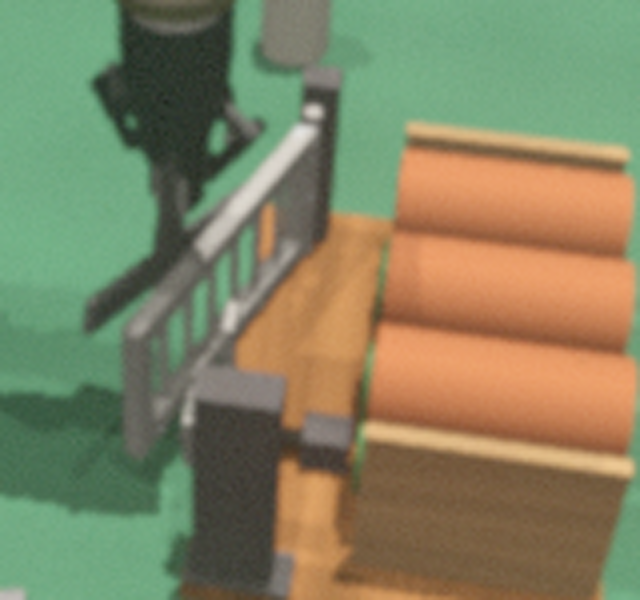

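Run:
```python
from traj import *
S=pickle.load(open("c0.pkl","rb"))["scene"]
for a in(0,.1,.15,.2,.25,.28,.32): print(a,(proj(S,barpt(p,th0,a,[[0,-200,13],[0,-200,-13]]))-[275,155])*4)
```

```text
0 [[ 82.41146362 361.00058017]
 [ 83.96676425 386.14370931]]
0.1 [[ 83.12798459 339.10886738]
 [ 82.52429277 367.11600813]]
0.15 [[ 84.12857609 327.41767609]
 [ 82.41950186 356.75081326]]
0.2 [[ 85.56183468 315.2738101 ]
 [ 82.73612474 345.85130325]]
0.25 [[ 87.42867704 302.71422027]
 [ 83.47994161 334.44641577]]
0.28 [[ 88.75652311 294.99537113]
 [ 84.13302253 327.37412375]]
0.32 [[ 90.76814266 284.50872123]
 [ 85.24620949 317.69223283]]
```

apply_moves:
  commands:
    - [1, [-0.03, 0.37, 0], -0.021]
    - [1, [-0.03, 0.37, 0], -0.021]
    - [1, [-0.03, 0.37, 0], -0.021]
    - [1, [-0.03, 0.37, 0], -0.02]
    - [1, [-0.03, 0.37, 0], -0.021]

```text
clock: 6.0
position: [0.5614, -0.0493, 0.216]
tool_rot: [-180.0, -0.0, 81.0]
ft_force: [-1.8, 3.7, -8.5]
finger_gap: 0.141
```

apply_moves:
  commands:
    - [1, [-0.03, 0.37, 0], -0.021]
    - [1, [-0.03, 0.37, 0], -0.02]
    - [1, [-0.03, 0.37, 0], -0.021]
    - [1, [-0.03, 0.37, 0], -0.02]
    - [1, [-0.03, 0.37, 0], -0.021]

```text
clock: 6.62
position: [0.5795, -0.0528, 0.216]
tool_rot: [-180.0, -0.0, 86.9]
ft_force: [-2.9, 4.4, -7.7]
finger_gap: 0.137
```

apply_moves:
  commands:
    - [1, [-0.03, 0.37, 0], -0.021]
    - [1, [-0.03, 0.25, 0], -0.014]
    - [1, [-0.02, 0.2, 0], -0.011]
    - [1, [0, 0, 0], 0]

```text
clock: 7.12
position: [0.5871, -0.0539, 0.2157]
tool_rot: [-179.9, -0.1, 89.5]
ft_force: [-5.2, 5.5, -7.3]
finger_gap: 0.141
```

```bash
python3 wp.py 6;python3 - <<'E'
from plant import bot
from traj import *
cs={n:bot.camera(n) for n in("top","scene")}
print(bot.state()["position"],bot.state()["ft_force"])
for th in(.14,.12,.1,.08,.06): print(th,np.round(pose(th,.28),4))
for n,c in cs.items():
    im=c["image"][:,:,::-1]
    o=[255,120] if n=="top" else [275,155]
    cv2.imwrite(f"pics/{n}6.png",cv2.resize(im[o[1]:o[1]+120,o[0]:o[0]+160],None,fx=5,fy=5,interpolation=cv2.INTER_CUBIC))
E
```

```text
7.125 [ 0.58706638 -0.05385792  0.21574414] [-1.79908251e+02 -5.75756779e-02  8.95037943e+01] [-5.1953624   5.47186319 -7.31501728]
[ 0.58700284 -0.05387994  0.21570369] [-5.09837597  4.34744882 -7.95792077]
0.14 [ 5.83100e-01 -5.38000e-02  2.16300e-01  8.81317e+01]
0.12 [ 5.86600e-01 -5.42000e-02  2.16300e-01  8.92776e+01]
0.1 [ 5.90200e-01 -5.46000e-02  2.16300e-01  9.04235e+01]
0.08 [ 5.93800e-01 -5.48000e-02  2.16300e-01  9.15694e+01]
0.06 [ 5.97400e-01 -5.50000e-02  2.16300e-01  9.27154e+01]
```

View pics/top6.png

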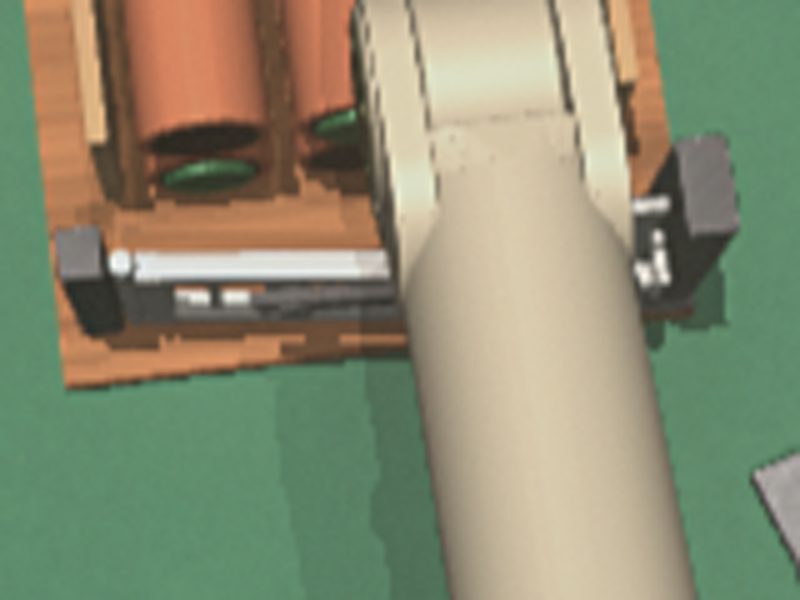

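View pics/scene6.png

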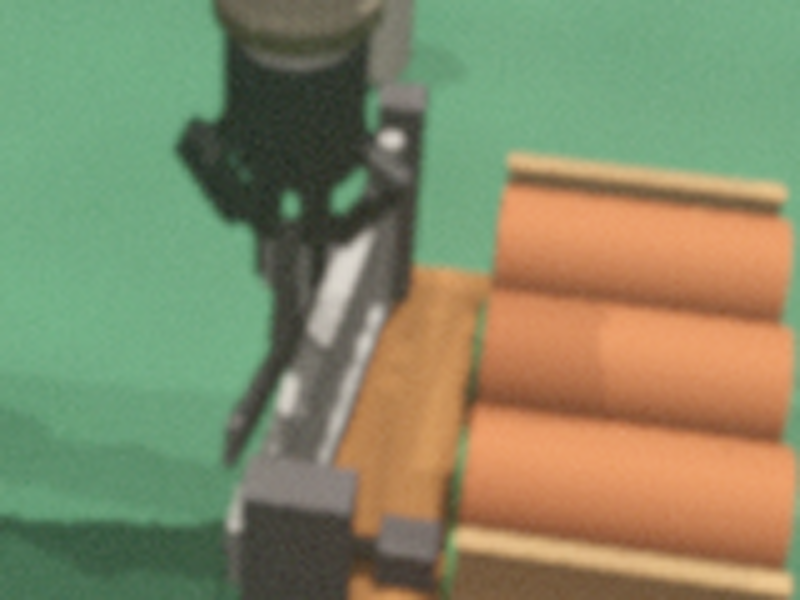

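View pics/w6.png

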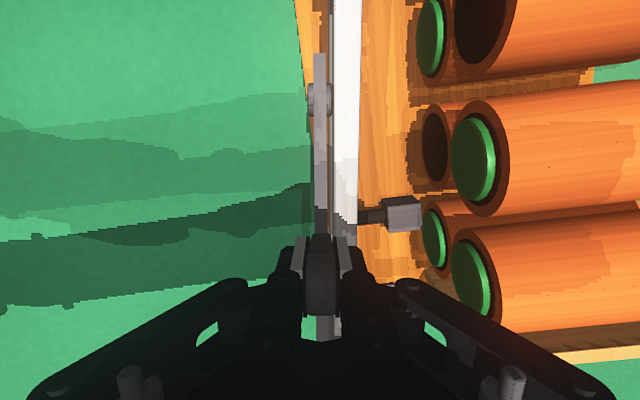

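apply_moves:
  commands:
    - [1, [0.02, 0.07, 0], -0.004]
    - [1, [0.02, 0.07, 0], -0.004]
    - [1, [0.02, 0.07, 0], -0.004]
    - [1, [0.0, 0.07, 0], -0.004]
    - [1, [0, 0.07, 0], -0.004]

```text
clock: 7.9
position: [0.5903, -0.054, 0.2158]
tool_rot: [-179.9, -0.0, 90.6]
ft_force: [-6.2, 3.6, -6.0]
finger_gap: 0.139
```

apply_moves:
  commands:
    - [1, [0, 0.07, 0], -0.004]
    - [1, [0, 0.07, 0], -0.004]
    - [1, [0, 0.07, 0], -0.004]
    - [1, [0.0, 0.07, 0], -0.004]

```text
clock: 8.4
position: [0.593, -0.0542, 0.2158]
tool_rot: [-179.9, 0.0, 91.5]
ft_force: [-7.0, 2.2, -5.9]
finger_gap: 0.139
```

apply_moves:
  commands:
    - [1, [0, 0.05, 0], -0.003]
    - [1, [0, 0.05, 0], -0.003]
    - [1, [0, 0.05, 0], -0.003]

```text
clock: 8.78
position: [0.5945, -0.0542, 0.2158]
tool_rot: [-179.9, 0.0, 92.0]
ft_force: [-7.0, 2.6, -6.5]
finger_gap: 0.14
```

apply_moves:
  commands:
    - [1, [0, 0.04, 0], -0.002]
    - [1, [0, 0.04, 0], -0.002]
    - [1, [0, 0.04, 0], -0.002]

```text
clock: 9.15
position: [0.5957, -0.0543, 0.2158]
tool_rot: [-179.9, 0.0, 92.3]
ft_force: [-8.6, 2.4, -6.6]
finger_gap: 0.137
```

apply_moves:
  commands:
    - [1, [0, 0.04, 0], -0.002]
    - [1, [0, 0.04, 0], -0.002]
    - [1, [0, 0.04, 0], -0.002]

```text
clock: 9.52
position: [0.5968, -0.0543, 0.2158]
tool_rot: [-179.9, 0.0, 92.7]
ft_force: [-7.2, 1.1, -5.5]
finger_gap: 0.137
```

apply_moves:
  commands:
    - [1, [0, 0.04, 0], -0.002]
    - [1, [0, 0.04, 0], -0.002]

```text
clock: 9.78
position: [0.5976, -0.0543, 0.2158]
tool_rot: [-179.9, 0.0, 92.9]
ft_force: [-8.1, 2.0, -4.7]
finger_gap: 0.132
```

apply_moves:
  commands:
    - [1, [0, 0.04, 0], -0.002]
    - [1, [0, 0.04, 0], -0.002]

```text
clock: 10.02
position: [0.5983, -0.0543, 0.2158]
tool_rot: [-179.9, 0.0, 93.1]
ft_force: [-8.4, 2.5, -5.1]
finger_gap: 0.138
```

apply_moves:
  commands:
    - [1, [0, 0.04, 0], -0.002]
    - [1, [0, 0.04, 0], -0.002]

```text
clock: 10.28
position: [0.5991, -0.0544, 0.2158]
tool_rot: [-179.9, 0.0, 93.4]
ft_force: [-8.1, 2.0, -4.0]
finger_gap: 0.134
```

apply_moves:
  commands:
    - [1, [0, 0.04, 0], -0.002]
    - [1, [0, 0.04, 0], -0.002]

```text
clock: 10.52
position: [0.5999, -0.0544, 0.2158]
tool_rot: [-179.8, 0.0, 93.6]
ft_force: [-8.6, 1.1, -5.2]
finger_gap: 0.138
```

apply_moves:
  commands:
    - [1, [0, 0.04, 0], -0.002]
    - [1, [0, 0.04, 0], -0.002]

```text
clock: 10.78
position: [0.6007, -0.0544, 0.2158]
tool_rot: [-179.8, 0.0, 93.8]
ft_force: [-9.5, 1.3, -4.9]
finger_gap: 0.135
```

apply_moves:
  commands:
    - [1, [0, 0.03, 0], -0.002]
    - [1, [0, 0.03, 0], -0.002]

```text
clock: 11.02
position: [0.6013, -0.0543, 0.2158]
tool_rot: [-179.8, 0.0, 94.1]
ft_force: [-9.3, 1.4, -5.0]
finger_gap: 0.137
```

apply_moves:
  commands:
    - [1, [0, 0.03, 0], -0.002]
    - [1, [0, 0.03, 0], -0.002]

```text
clock: 11.28
position: [0.6014, -0.0544, 0.2158]
tool_rot: [-179.8, 0.0, 94.3]
ft_force: [-12.2, 1.3, -2.8]
finger_gap: 0.138
```

apply_moves:
  commands:
    - [1, [0, 0.03, 0], -0.002]
    - [1, [0, 0.03, 0], -0.002]

```text
clock: 11.52
position: [0.6015, -0.0544, 0.2158]
tool_rot: [-179.7, 0.0, 94.5]
ft_force: [-17.1, 0.8, -0.9]
finger_gap: 0.134
```

apply_moves:
  commands:
    - [1, [0, 0.03, 0], -0.002]
    - [1, [0, 0.03, 0], -0.002]

```text
clock: 11.78
position: [0.6015, -0.0544, 0.2158]
tool_rot: [-179.6, 0.1, 94.7]
ft_force: [-19.2, 2.5, 0.5]
finger_gap: 0.135
```

apply_moves:
  commands:
    - [1, [0, -0.1, 0], 0.005]
    - [1, [0, -0.1, 0], 0.005]
    - [1, [0, -0.1, 0], 0.004]
    - [1, [0, 0, 0], 0]

```text
clock: 12.28
position: [0.6002, -0.0544, 0.2158]
tool_rot: [-179.9, 0.0, 93.9]
ft_force: [-8.3, 2.5, -5.8]
finger_gap: 0.135
```

Run:
```python
from plant import bot
from traj import *
c=bot.camera("scene");s=bot.state();print(s["position"],s["tool_rot"],s["ft_force"])
im=c["image"][:,:,::-1];o=[275,155]
cv2.imwrite("pics/scene7.png",cv2.resize(im[155:275,275:435],None,fx=5,fy=5,interpolation=cv2.INTER_CUBIC))
show([(.043,a) for a in np.linspace(.28,0,9)])
```

```text
[ 0.60016964 -0.05437928  0.21578301] [-1.79857957e+02  3.19935445e-02  9.39273738e+01] [-7.63855801  1.68998957 -4.83125978]
[-0.3, -0.0, 0.28] -0.0 -> [0.043, 0.245] [0.6007, -0.0581, 0.2134, 93.6894]
[-0.28, -0.0, 0.3] -0.0 -> [0.043, 0.21] [0.6008, -0.061, 0.2105, 93.6894]
[-0.28, -0.0, 0.3] -0.0 -> [0.043, 0.175] [0.601, -0.0637, 0.2075, 93.6894]
[-0.27, -0.0, 0.31] -0.0 -> [0.043, 0.14] [0.6012, -0.0664, 0.2044, 93.6894]
[-0.25, -0.0, 0.32] -0.0 -> [0.043, 0.105] [0.6013, -0.0689, 0.2011, 93.6894]
[-0.24, -0.0, 0.33] -0.0 -> [0.043, 0.07] [0.6015, -0.0714, 0.1978, 93.6894]
[-0.24, -0.0, 0.34] -0.0 -> [0.043, 0.035] [0.6016, -0.0737, 0.1945, 93.6894]
[-0.22, -0.0, 0.35] -0.0 -> [0.043, 0.0] [0.6018, -0.0759, 0.191, 93.6894]
```

View pics/scene7.png

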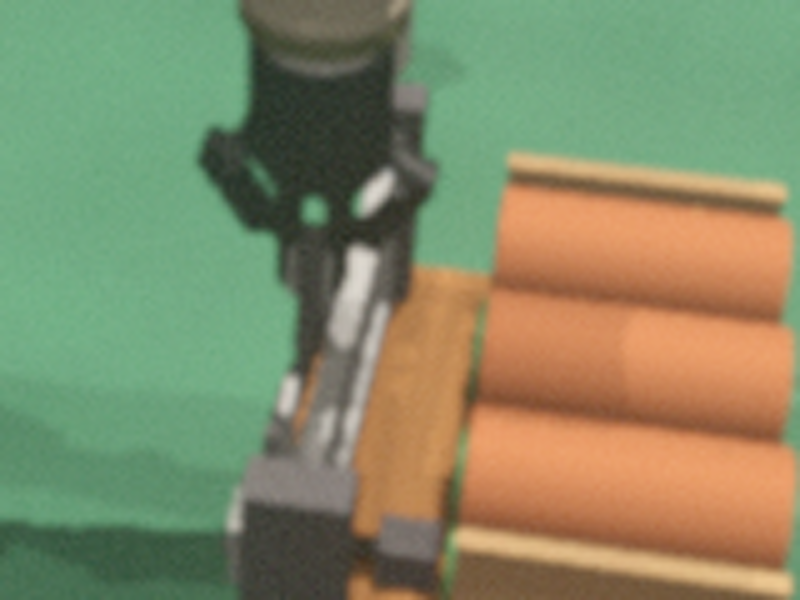

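apply_moves:
  commands:
    - [1, [-0.3, 0, 0.28], 0]
    - [1, [-0.2, 0, 0.2], 0]
    - [1, [-0.14, 0, 0.15], 0]

```text
clock: 12.7
position: [0.6009, -0.0609, 0.2099]
tool_rot: [-179.9, 0.0, 93.9]
ft_force: [-8.0, 1.9, -2.8]
finger_gap: 0.134
```

apply_moves:
  commands:
    - [1, [-0.14, 0, 0.15], 0]
    - [1, [-0.14, 0, 0.15], 0]

```text
clock: 12.95
position: [0.6012, -0.0637, 0.207]
tool_rot: [-179.9, 0.0, 93.9]
ft_force: [-7.0, 1.0, -3.2]
finger_gap: 0.136
```

apply_moves:
  commands:
    - [1, [-0.13, 0, 0.15], 0]
    - [1, [-0.13, 0, 0.16], 0]

```text
clock: 13.2
position: [0.6014, -0.0664, 0.204]
tool_rot: [-179.9, 0.1, 93.9]
ft_force: [-7.9, 1.9, -2.4]
finger_gap: 0.132
```

apply_moves:
  commands:
    - [1, [-0.13, 0, 0.16], 0]
    - [1, [-0.12, 0, 0.16], 0]

```text
clock: 13.45
position: [0.6016, -0.0691, 0.2008]
tool_rot: [-179.9, 0.1, 93.9]
ft_force: [-8.3, 0.9, -1.6]
finger_gap: 0.135
```

apply_moves:
  commands:
    - [1, [-0.12, 0, 0.16], 0]
    - [1, [-0.12, 0, 0.17], 0]
    - [1, [-0.12, 0, 0.17], 0]

```text
clock: 13.82
position: [0.6019, -0.0729, 0.1959]
tool_rot: [-179.9, 0.1, 93.9]
ft_force: [-7.9, 0.9, -1.7]
finger_gap: 0.137
```

apply_moves:
  commands:
    - [1, [-0.12, 0, 0.17], 0]
    - [1, [-0.11, 0, 0.17], 0]
    - [1, [-0.11, 0, 0.17], 0]

```text
clock: 14.2
position: [0.6029, -0.0753, 0.1923]
tool_rot: [179.9, 0.0, 93.9]
ft_force: [-7.5, 3.8, 12.0]
finger_gap: 0.139
```

```bash
python3 wp.py 8
python3 - <<'E'
from plant import bot
from traj import *
c=bot.camera("scene");s=bot.state();print(s["position"],s["tool_rot"],s["ft_force"])
im=c["image"][:,:,::-1]
im=cv2.resize(im[155:275,275:435],None,fx=5,fy=5,interpolation=cv2.INTER_CUBIC)
cv2.imwrite("pics/scene8.png",im)
E
```

```text
14.2 [ 0.60293676 -0.0753322   0.19230327] [1.79915130e+02 4.72249346e-02 9.39387226e+01] [-7.46555598  3.82249767 11.96863179]
[ 0.60300563 -0.07528989  0.19238568] [1.79903634e+02 5.57639905e-02 9.39515207e+01] [-7.74117157  2.52637175  5.25422722]
```

View pics/scene8.png

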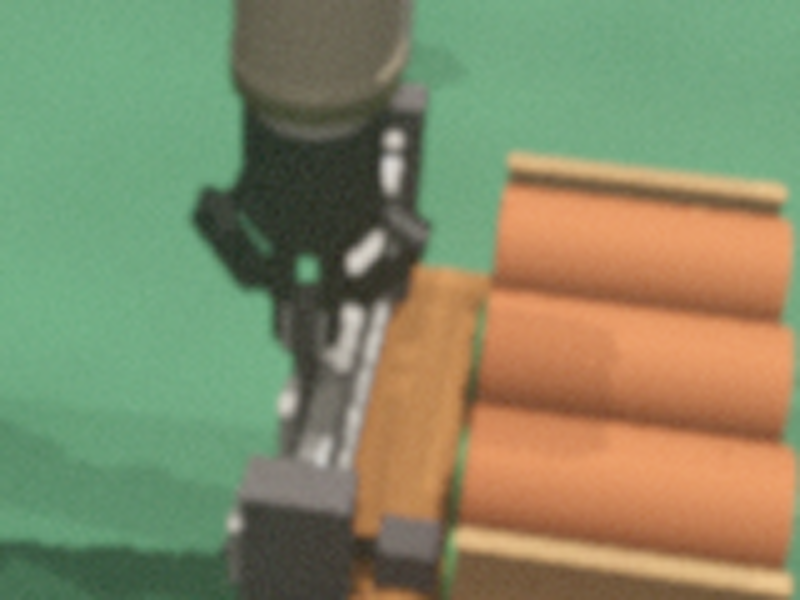

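View pics/w8.png

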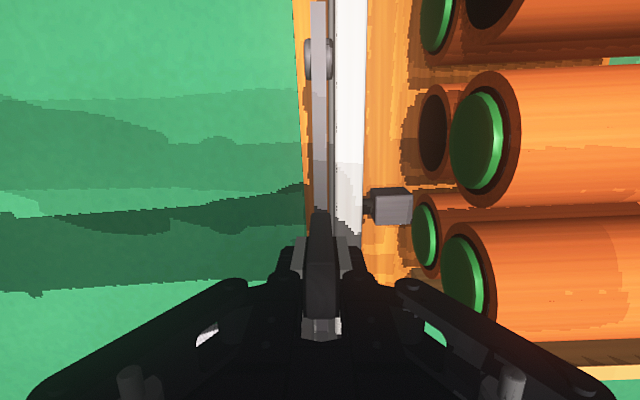

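apply_moves:
  commands:
    - [1, [0, -0.05, -0.1], 0]
    - [1, [0, -0.06, 0], 0.001]
    - [1, [0, -0.06, 0], 0.001]
    - [1, [0, -0.06, 0], 0.001]

```text
clock: 14.8
position: [0.6007, -0.0753, 0.1924]
tool_rot: [179.9, 0.0, 93.8]
ft_force: [-2.0, 3.6, -1.2]
finger_gap: 0.137
```

apply_moves:
  commands:
    - [1, [0, -0.06, 0], 0.001]
    - [1, [0, -0.06, 0], 0.001]
    - [1, [0, 0, 0], 0]

```text
clock: 15.18
position: [0.6006, -0.0753, 0.1925]
tool_rot: [179.8, 0.0, 93.7]
ft_force: [4.7, 1.4, -2.1]
finger_gap: 0.138
```

The lip now holds: x stays at 0.6006 and the force reverses. I'll neutralise it and let go.

apply_moves:
  commands:
    - [1, [0, 0.06, 0], 0]
    - [-1, [0, 0, 0], 0]
    - [-1, [0, 0, 0], 0]
    - [-1, [0, 0, 0], 0]
    - [-1, [0, 0, 0], 0]

```text
clock: 15.8
position: [0.5996, -0.0752, 0.1914]
tool_rot: [-180.0, 0.0, 93.7]
ft_force: [-0.7, -0.3, 0.3]
finger_gap: 0.968
```

```bash
python3 wp.py 9
```

```text
15.8 [ 0.59955414 -0.07524022  0.19139416] [-1.79992554e+02  8.64555291e-03  9.36560832e+01] [-0.69064737 -0.33266261  0.27453179]
```

View pics/w9.png

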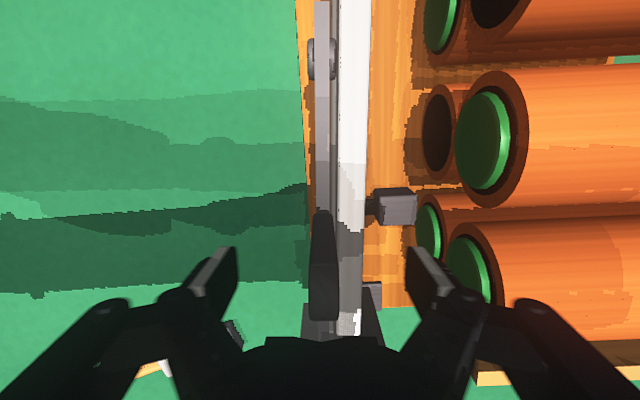

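The tab is free at (322,260), centred between the open pads, and the gate is still shut. I'll lift straight up.

apply_moves:
  commands:
    - [-1, [0, 0, -2], 0]
    - [-1, [0, 0, -4], 0]
    - [-1, [0, 0, -4], 0]
    - [-1, [0, 0, -3], 0]
    - [-1, [0, 0, 0], 0]

```text
clock: 16.48
position: [0.6007, -0.0747, 0.3244]
tool_rot: [179.7, 0.0, 93.7]
ft_force: [-0.6, -0.1, -0.8]
finger_gap: 1.002
```

```bash
python3 wp.py 10
python3 - <<'E'
from traj import *
s,c=pickle.load(open("w10.pkl","rb"))
im=cv2.imread("pics/w10.png");z=4;o=[250,130]
im=cv2.resize(im[130:280,250:440],None,fx=z,fy=z,interpolation=cv2.INTER_CUBIC)
def ln(P):
    q=(wproj(s,c,P)-o)*z+z/2; cv2.polylines(im,[np.int32(q)],False,(0,255,255),1)
th=.045
ln(gate(p,th,[[-8,0,160],[-8,-268,160],[8,-268,160],[8,0,160]])); ln(barpt(p,th,0,[[-4,-200,13],[4,-200,13],[4,-150,13]]))
cv2.imwrite("pics/w10z.png",im)
E
```

```text
16.475 [ 0.60065617 -0.07473111  0.32438667] [1.79713916e+02 4.29612216e-02 9.36728692e+01] [-0.55689518 -0.12195481 -0.78307901]
```

View pics/w10z.png

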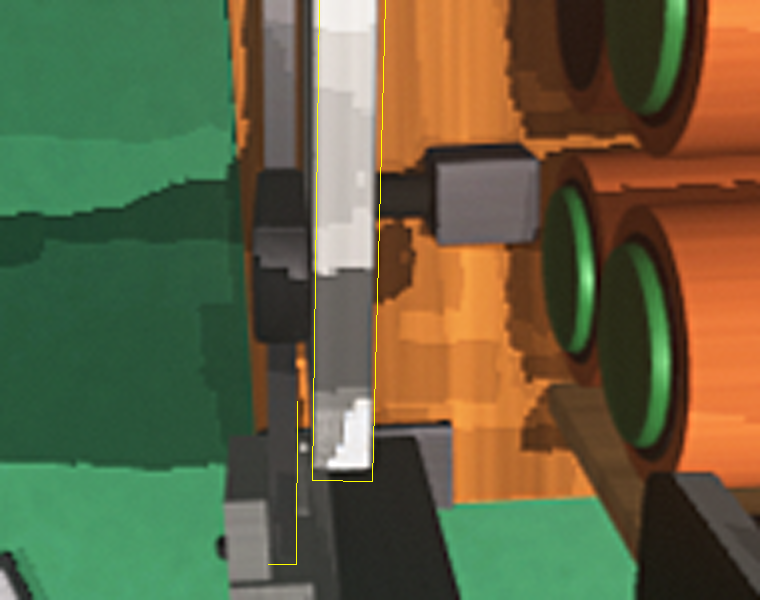

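View pics/w10.png

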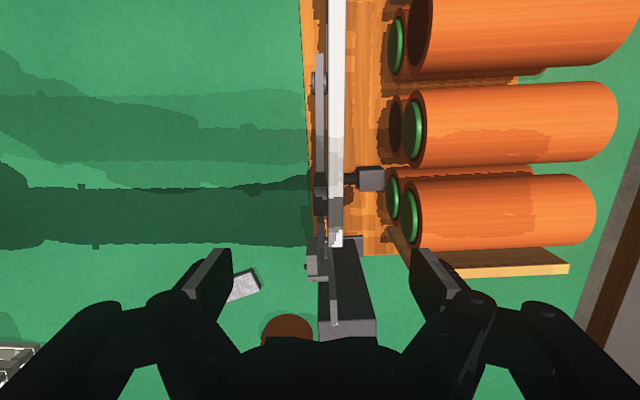

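The bar lies flat at model angle 0, right behind the lip block at zoom (248,540), and the gate is steady at about 0.045 rad. I'm handing the job in.

```bash
python3 -c "
from plant import bot
print(bot.state()['ft_force']);print(bot.job_done())"
```

```text
[ 0.03155669 -0.35158065  0.00076618]
the job is handed in; nothing more can be done
None
```

The gate is latched and stays shut by itself; I handed the job in at about 16.5 s on the robot's clock.

**What I did:**
- I pinched the tab and lifted the bar to about 0.27 rad with the gate still open.
- I swung the gate to and slowed to about 5 mm/s or less before the back plate. The bar touched at a gate angle of about 0.036 rad. The force at the gripper rose about 10 N above the bumper's push, or roughly 7 N at the tip.
- I eased back about 2 mm at the tip and lowered the bar to its lower stop.

**Last checks:**
- **Hold:** Before letting go I eased the gate outward. It stopped against the lip and the force reversed.
- **Final view:** After letting go, the wrist picture shows the bar level behind the lip and the gate at about 0.045 rad. The force reading was near zero and the arm was clear of everything.
- **Bystanders:** The arm never went near the cleaner, offcut or brush. I did not measure their positions again.

**Disagreements:** The camera fits differed by 1–2 pixels (about 2–5 mm), so the camera estimates of the catch's offset ranged from about -7 to -11 mm. The contact point worked out to about -12 mm, and I went by the contact. When the bar reached its lower stop, the reading briefly showed 12 N downward, and I eased it off before letting go.

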